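Pack a chopping board into the rack and clamp the end stop

ROBOT

A 7-joint arm with a two-finger parallel gripper is mounted at the origin on the work surface. World frame = base frame: x ahead of the robot, y to its left, z up, the work surface at z = 0. Lengths are in m, angles in rad, forces in N, time in s.
With the tool pointing down it reaches from about 0.425 to 1.025 m from the base axis. Payload 9.4 kg.
Tool frame: the origin (TCP) lies midway between the tips of the shut fingers; the grasp point (between the pads) lies 19 mm behind it; z points along the fingers, y is the line along which they close (so a half turn about z gives the same grasp; the last joint's range is limited). The gripper opens to 85 mm and grips with 20 to 120 N. Pads are 22 mm wide; open, the fingers measure 114 mm over their backs; the gripper's body (76 mm by 85 mm) begins 54 mm behind the grasp point. The pads swing forward as they close: fully open they stand 13 mm farther back than shut.
Start: joints at [1.144, 0.599, -0.003, 1.599, 0.002, 0.943, -0.08], TCP at [0.248, -0.681, 0.231] pointing down, gripper open.
Joint ranges: [-2.57, 2.57], [-0.35, 1.97], [-1.29, 1.29], [0.11, 2.56], [-1.05, 4.19], [0.11, 1.86], [-2.63, 2.63]. Speed limits (rad/s): [2.22, 2.22, 3.01, 3.01, 3.14, 3.14, 3.14].

INTERFACE

Orientations are given as a 3x3 rotation matrix whose columns are the frame's x, y, z axes.
In Python, from plant import env, cams gives the robot as it stands.
- The arm moves only by the tool move_arm, never from a script. Its argument "motion" is a list that holds one entry, the list of rows, each a list of 4 numbers: the shift along the tool's x, y, z in cm, then the turn about the tool's z in degrees. A call has 1 to 5 rows; each row shifts and turns the commanded pose from where the row before left it, along the tool's axes as they then stand; what a row does not reach is not made up. A row lasts 1/10 s, in which the tool goes at most 50 mm and 8.59 degrees, less where a joint would pass 70% of its speed; a pose out of reach is approached as far as the arm can. A call with a gripper value outside its range is refused whole. "claw" is the closure in counts, from 0 (fully open) to 255 (shut), set as the call begins (left out, the last holds). The fingers move at their own pace and stop on an object; the grip force is fixed at half the most. Time passes only in rows, so rows that do not move let the fingers close. It gives the time, the measured TCP pose, the force, the opening and the grip force at its end, in the units of the state.
- env.get_state(): the state, without advancing time (a new reading comes with each control period).
- cams.camera(name): name is "side" or "top" or "wrist"; returns (picture, depth): 420x560x3 uint8, blue, green, red; 420x560 float32, m along the optical axis (not along the pixel's ray), 0 where there is no reading.
- cams.calibration(name): a dict with "camera_matrix" (3x3 intrinsics, pixels), "k1" (the pictures are not rectified: a ray, as slopes to the right and down, at radius r is drawn at 1 + k1 r^2 times it, then the intrinsics apply), "rvec" (rotation vector, rad) and "tvec" (3), from world to camera coordinates, as OpenCV has them. Camera axes: x right, y down, z forward; pixel columns grow to the right and rows downward; lengths in m; the calibration is good to about 2 mm. A picture is of the moment at which its call begins: read the wrist's pose just before it. calibration takes no time and is no camera call; for the wrist camera it gives the pose at the moment of the call.
- env.hand_in(): hands the job in; it is judged then, once.
The state is a dict: "clock": time; "joints": joint angles; "qvel": joint speeds; "effort": joint torques, N m; "tcp_pos": TCP position; "ee_rot": TCP orientation; "force": force on the tool from outside, world axes, zero at the start; "moment": the same for the moment, N m; "grip_width": opening from 0.0 (shut) to 1.0 (fully open); "grasp_force": force on a finger pad.
Only numpy, scipy, OpenCV 4.12 (cv2) and the standard library are available. Lean on these libraries where they do the work, as an engineer would, in place of code of your own. Each camera call takes 0.05 s, during which the arm holds its last target. There are 200 camera calls.

TASK

Move the tall chopping board from the drainer into the board rack, standing upright and centred between the end wall with its smaller board and the sliding stop, then push the stop up snug so that both boards are held with no play. Only then clamp the stop: its wing knob sits crossed on its thread, so turn it backwards (anticlockwise from above) until it clicks down, then forwards (clockwise) all the way until it is tight. Let go of everything, and leave the other kitchen things where they are.

Things in the scene. Friction and masses are not known exactly. Their poses are not given: they have to be found in the camera images.
- board_mid (a point): Centre of the tall light-wood chopping board to be moved: 160 long (its x) x 24 thick (its y) x 120 mm high (its z), about 0.32 kg. It stands on edge in one of the drainer's two slots, its underside 10 mm above the worktop.
- toast_board_mid (a point): Bystander: centre of the small toast board, 120 x 20 x 85 mm high, in the drainer's other slot. Leave it there.
- drainer: Fixed grey plastic drainer, 190 (its x) x 200 mm (its y); origin under its centre. Floor 10 mm thick; two slots along its x at y = -42 and +42 mm, each 30 mm wide between guides whose tops are 38 mm above the worktop. Which slot holds which board varies.
- rack_wall (a point): Point on the fixed wooden rack: foot of the end wall's inner face, mid-width, on the rack floor (12 mm above the worktop). The rack's +y points into the wall, x runs along the wall; the floor is 170 mm wide in x, the wall is 170 wide, 15 thick and 60 mm high above the floor. The floor runs from y = -252 mm (open end) to the wall at 0.
- rack_board_mid (a point): Centre of the smaller board already standing in the rack: 140 long (x) x 20 thick (y) x 65 mm high, loose, near the end wall with a little play.
- stop (a joint): Sliding end stop's travel along the rack's +y towards the wall, in m; at 0 its face is 130 mm from the wall's inner face, so with both boards (20 + 24 mm) snug it reads 0.086. Stays where it is left; about 4 N of friction, plus the boards' own.
- stop_face (a point): Middle of the flat face of the stop that meets the board (axes as the rack's). The face plate is 150 wide (x), 12 thick and 60 mm high, from 1 mm above the rack floor; this point is 31 mm above the floor.
- stop_back (a point): Middle of the back of the stop's clamp block, the place to push (towards the rack's +y): 103 mm behind the face. The block is 56 wide (x), 56 deep (y) and 75 mm high, its top 88 mm above the worktop, this point 43 mm above the worktop.
- knob_grip (a point): On the axis of the black wing knob on top of the clamp block, 75 mm behind the stop's face; 9 mm below the wing's top. The wing is 56 long (this point's x) x 16 thick (its y, the faces to grip) x 28 mm high, on a thin steel stem; as found the point is 43 mm above the block's top, and it sinks with the knob to 31 mm when tight.
- knob_turn (a joint): Turn of the wing knob in rad: grows clockwise seen from above (forwards, tightening). Starts between 0.5 and 1.4 with the thread crossed: forwards it jams at about 1.65. Turned backwards below about -0.1 it clicks down; a springy stop ends the backward turn at -0.8. Once clicked it turns forwards to tight, a springy stop at 2.0. Friction 0.06 N m.
- knob_lift (a joint): Height of the knob in m: 0 as found, about -0.009 once it has clicked, about -0.012 when tight. A light spring (3 N) draws it down, but a firm grip holds it up: it drops when the grip is loosened.
- jar: Bystander: glass jar, 54 mm across, 115 mm high, between drainer and rack; origin at the centre of its underside.
- mug: Bystander: white mug, 80 mm across, 95 mm high, beyond the rack; origin at the centre of its underside.
- oil: Bystander: oil bottle, 62 mm across, 190 mm high, beyond the drainer; origin at the centre of its underside.

How it is judged:
On the way, in this order (a step that is already met when the one before it is completed fails the run):
1. the tall board stands in the rack between the smaller board and the stop, let go (y of board_mid in the frame of rack_wall below -0.028 m and y of board_mid in the frame of stop_face above 0.008 m and z of board_mid in the frame of rack_wall below 0.065 m and angle between board_mid's own z axis and vertical below 0.2 rad and contact force between the fingers and board below 0.1 N), for 0.1 s.
2. the stop is pushed snug against the boards (under 4 mm of play) (value of joint stop above 0.082 m), for 0.1 s.
3. the knob is turned backwards until it clicks down (value of joint knob_lift below -0.006 m and value of joint knob_turn below 0.1 rad), for 0.05 s.
4. the knob is turned forwards until tight (value of joint knob_lift below -0.009 m and value of joint knob_turn above 1.7 rad), for 0.1 s.
At the end, for the whole second after the job is handed in: Both boards upright (0.1 rad) on the rack floor, the small one at the wall, the tall one beside it within 35 mm of mid-width; stop snug (under 5 mm play); knob over 9 mm down in its thread and tight (knob_turn above 1.7 rad); all let go and at rest (all of step 4 and value of joint stop above 0.081 m and y of board_mid in the frame of rack_wall between -0.042 and -0.028 m and x of board_mid in the frame of rack_wall between -0.035 and 0.035 m and z of board_mid in the frame of rack_wall below 0.065 m and angle between each of board_mid, rack_board_mid's own z axis and vertical below 0.1 rad and y of rack_board_mid in the frame of rack_wall above -0.018 m and z of rack_board_mid in the frame of rack_wall below 0.038 m and linear speed of board below 0.02 m/s); the robot touches nothing.
It fails at once if a bystander (jar, mug, oil bottle, toast board) is shoved more than 30 mm or tipped (distance of any of jar, mug, oil, toast_board_mid from where it was at the start of the episode above 0.03 m or angle between any of jar, mug, oil, toast_board_mid's own z axis and vertical above 0.5 rad).
It also fails if it takes over 72 s, if anything falls off the work surface, if the arm or the gripper's body presses on something with over 40 N, if the wrist force passes 120 N, or if a joint passes its speed limit or range.

## Working session

There is one attempt and no reset: what is moved stays moved. The work goes in short steps, Python scripts to look and compute and a tool call to move; the robot and the scene stay as the last step left them, time stands still between calls to the robot, and variables do not carry over. Pictures are saved under pics/ and viewed, at most 10 in all, crops included, and the job is handed in when it is done.

Besides the shell and the picture viewer there is one more tool, called after ">>>" as name(argument=value, ...) on one line, values as JSON. move_arm: Moves the arm, as the interface text tells. Its arguments: {"type":"object","properties":{"motion":{"type":"array","items":{"type":"array","items":{"type":"array","items":{"type":"number"}}}},"claw":{"type":"number"}},"required":["motion"]}

```bash
mkdir -p pics
cat > h.py <<'E'
import numpy as np, cv2, pickle
from plant import env, cams
def snap(n,tag):
    s=env.get_state(); c=cams.calibration(n); im,d=cams.camera(n)
    pickle.dump((im,d,c,s),open(f'pics/{tag}.pkl','wb')); cv2.imwrite(f'pics/{tag}.png',im); return im,d,c
def load(tag): return pickle.load(open(f'pics/{tag}.pkl','rb'))
def cloud(d,c):
    K=c['camera_matrix'];h,w=d.shape
    u,v=np.meshgrid(np.arange(w),np.arange(h))
    p=cv2.undistortPoints(np.stack([u,v],-1).reshape(-1,1,2).astype(np.float64),np.array(K),np.array([c['k1'],0,0,0,0.]))[:,0]
    z=d.reshape(-1); X=np.c_[p*z[:,None],z]
    R=cv2.Rodrigues(np.array(c['rvec'],float))[0]
    W=(X-np.array(c['tvec']).reshape(3))@R
    W[z==0]=np.nan
    return W.reshape(h,w,3)
E
python3 - <<'E'
from h import *
for n in ('top','side'):
    snap(n,n+'0')
a=cv2.imread('pics/top0.png')
cv2.imwrite('pics/top0b.png',cv2.resize(a,(800,600),interpolation=cv2.INTER_CUBIC))
s=env.get_state(); print(s['clock'],s['tcp_pos'],s['ee_rot'],s['grip_width'])
E
```

```text
0.1 [ 0.24828894 -0.6807001   0.23047116] [[ 9.39425812e-01  3.42751715e-01 -6.37097261e-04]
 [ 3.42752273e-01 -9.39424926e-01  1.29927377e-03]
 [-1.53176733e-04 -1.43893785e-03 -9.99998953e-01]] 0.9977825597554317
```

View pics/top0b.png

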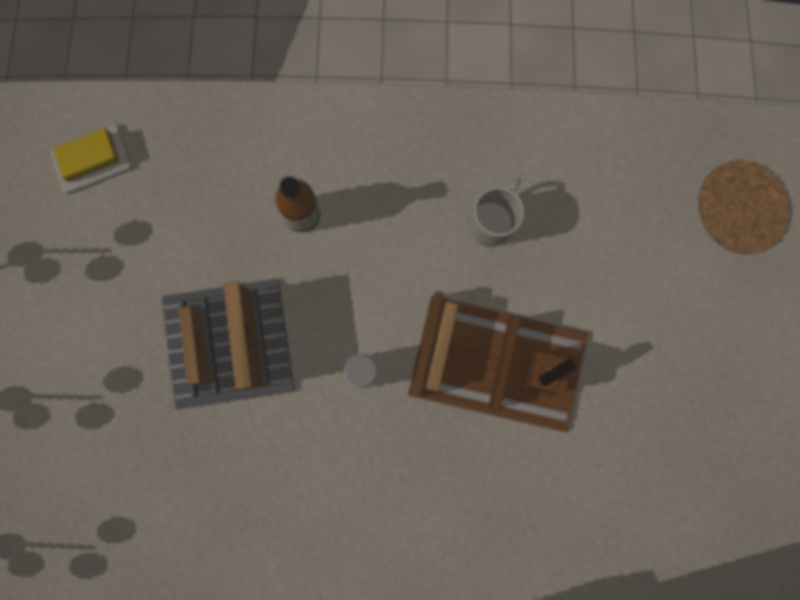

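View pics/side0.png

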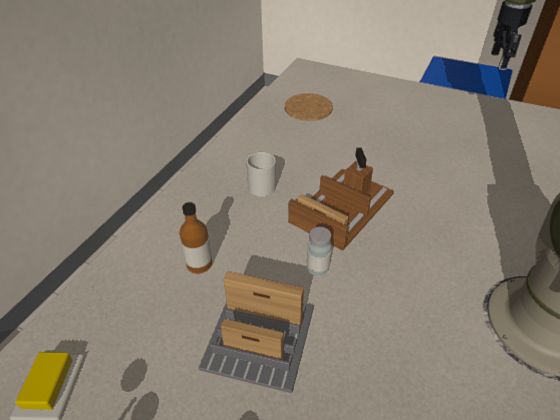

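The top view (800x600) shows the drainer at (228,343) with the tall board at (240,335) and the toast board at (190,345). The jar is at (361,371), the rack wall at (428,345), the small board at (443,347), the stop plate at (505,362) and the wing knob at (557,372). The mug is at (497,215) and the oil bottle at (297,205). The side view agrees.

Run:
```python
from h import *
im,d,c,s=load('top0'); W=cloud(d,c)
def rect(name,box,z0,z1):
    a,b,e,f=[int(x/1.4286) for x in box]
    P=W[b:f,a:e].reshape(-1,3); P=P[(P[:,2]>z0)&(P[:,2]<z1)]
    if len(P)<5: print(name,len(P)); return
    (cx,cy),(w,h),an=cv2.minAreaRect((P[:,:2]*1000).astype(np.float32))
    q=cv2.boxPoints(((cx,cy),(w,h),an)); e1=q[1]-q[0]; e2=q[2]-q[1]
    L=e1 if np.linalg.norm(e1)>np.linalg.norm(e2) else e2
    print(name,len(P),'c',np.round([cx,cy],1),'mean',np.round(P.mean(0)*1000,1),'size',round(w,1),round(h,1),'longaxis deg',round(np.degrees(np.arctan2(L[1],L[0]))%180,1))
rect('tall',(215,270,265,400),.122,.14)
rect('toast',(170,295,210,395),.088,.105)
rect('drainer',(150,270,305,415),.006,.05)
rect('wall',(400,285,445,405),.064,.0745)
rect('wall+small',(400,285,465,405),.064,.085)
rect('small',(425,295,465,400),.0745,.085)
rect('plate',(480,305,525,425),.065,.085)
rect('block',(520,340,590,405),.08,.097)
rect('knob',(520,340,600,405),.125,.15)
rect('rack all',(400,285,600,435),.006,.2)
rect('jar',(335,345,385,400),.1,.13)
rect('mug',(465,180,530,250),.085,.11)
rect('oil',(265,170,320,235),.15,.21)
print(np.round(W[250,100],3),np.round(W[260,250],3), np.round(W[350,300],3))
```

```text
tall 873 c [544.2 248.9] mean [543.1 247.9 130.3] size 158.6 25.3 longaxis deg 9.7
toast 518 c [527.8 329.5] mean [527.  329.2  95.3] size 119.3 23.1 longaxis deg 9.5
drainer 4712 c [543.  292.5] mean [533.2 286.8  15.5] size 242.9 256.3 longaxis deg 93.1
wall 459 c [539.4 -50.5] mean [540.3 -39.5  71.6] size 40.5 167.9 longaxis deg 168.0
wall+small 1081 c [539.4 -50.6] mean [540.1 -50.   74.9] size 40.7 167.9 longaxis deg 168.0
small 562 c [542.6 -52. ] mean [541.8 -59.5  77.5] size 39.3 140.0 longaxis deg 168.1
plate 359 c [ 514.7 -162.7] mean [ 517.2 -162.9   73. ] size 12.8 148.0 longaxis deg 167.1
block 448 c [ 501.3 -229.6] mean [ 501.1 -225.3   88.2] size 58.3 56.9 longaxis deg 78.0
knob 220 c [ 501.  -230.2] mean [ 501.  -228.9  138.7] size 16.5 57.6 longaxis deg 121.3
rack all 8197 c [ 525.3 -163.1] mean [ 514.7 -155.2   33.9] size 245.1 325.6 longaxis deg 91.8
jar 398 c [495.8  64.4] mean [495.7  64.4 115.4] size 44.9 47.1 longaxis deg 91.6
mug 250 c [ 752.4 -144.7] mean [ 752.7 -143.5   93.6] size 81.6 78.9 longaxis deg 12.8
oil 198 c [757.5 174.7] mean [755.4 173.6 184.9] size 27.9 27.9 longaxis deg 147.6
[0.509 0.431 0.003] [0.494 0.069 0.116] [ 0.29  -0.05   0.002]
```

>>> move_arm(motion=[[[0, 0, 0, 5.15], [0, 0, 0, 5.15], [3, -3.92, 0, 0], [3, -3.92, 0, 0], [3, -3.92, 0, 0]]], claw=0)

```text
clock: 0.6
tcp_pos: [0.3176, -0.5483, 0.2307]
ee_rot: [[0.986, 0.168, -0.0], [0.168, -0.986, 0.001], [-0.0, -0.001, -1.0]]
force: [0.8, 0.7, -0.2]
grip_width: 0.999
grasp_force: 0.0
```

>>> move_arm(motion=[[[3, -3.92, 0, 0], [3, -3.92, 0, 0], [3, -3.92, 0, 0], [3, -3.92, 0, 0], [3, -3.92, 0, 0]]])

```text
clock: 1.1
tcp_pos: [0.4324, -0.3295, 0.2312]
ee_rot: [[0.986, 0.169, -0.0], [0.169, -0.986, 0.0], [-0.0, -0.0, -1.0]]
force: [1.9, 0.5, 0.8]
grip_width: 1.003
grasp_force: 0.0
```

>>> move_arm(motion=[[[3, -3.92, 0, 0], [3, -3.92, 0, 0], [3, -3.92, 0, 0], [0, 0, 0, 0], [0, 0, 0, 0]]])

```text
clock: 1.6
tcp_pos: [0.5011, -0.199, 0.231]
ee_rot: [[0.985, 0.173, -0.001], [0.173, -0.985, 0.0], [-0.001, -0.0, -1.0]]
force: [-0.0, -0.4, -0.6]
grip_width: 1.0
grasp_force: 0.0
```

>>> move_arm(motion=[[[1.2, -4.35, 0, 0], [1.2, -4.35, 0, 0], [1.2, -4.35, 0, 0], [1.2, -4.35, 0, 0], [1.2, -4.35, 0, 0]]])

```text
clock: 2.1
tcp_pos: [0.5228, 0.0236, 0.2313]
ee_rot: [[0.986, 0.166, -0.0], [0.166, -0.986, -0.001], [-0.0, 0.001, -1.0]]
force: [1.5, -0.6, 0.4]
grip_width: 1.002
grasp_force: 0.0
```

>>> move_arm(motion=[[[1.2, -4.35, 0, 0], [1.2, -4.35, 0, 0], [1.2, -4.35, 0, 0], [1.2, -4.35, 0, 0], [0, 0, 0, 0]]])

```text
clock: 2.6
tcp_pos: [0.5412, 0.2091, 0.231]
ee_rot: [[0.985, 0.175, 0.0], [0.175, -0.985, 0.003], [0.001, -0.003, -1.0]]
force: [-0.6, -0.6, -0.0]
grip_width: 1.0
grasp_force: 0.0
```

Run:
```python
from h import *
s=env.get_state(); print(s['tcp_pos'],np.degrees(np.arctan2(s['ee_rot'][1][0],s['ee_rot'][0][0])))
im,d,c=snap('wrist','w1'); W=cloud(d,c)
P=W.reshape(-1,3)
for n,z0,z1 in(('tall',.12,.14),('toast',.088,.105)):
    Q=P[(P[:,2]>z0)&(P[:,2]<z1)&(abs(P[:,0]-.54)<.12)&(abs(P[:,1]-.28)<.12)]
    if len(Q)>5: print(n,len(Q),cv2.minAreaRect((Q[:,:2]*1000).astype(np.float32)),Q.mean(0))
```

```text
[0.54121864 0.20913034 0.23098961] 10.051324685288812
tall 5914 ((543.3196411132812, 247.7367706298828), (159.46121215820312, 24.342016220092773), 9.611163139343262) [0.55093424 0.24822931 0.12961066]
toast 3302 ((537.2645874023438, 287.4753112792969), (155.37200927734375, 105.17756652832031), 9.884977340698242) [0.53382624 0.3197558  0.09449395]
```

View pics/w1.png

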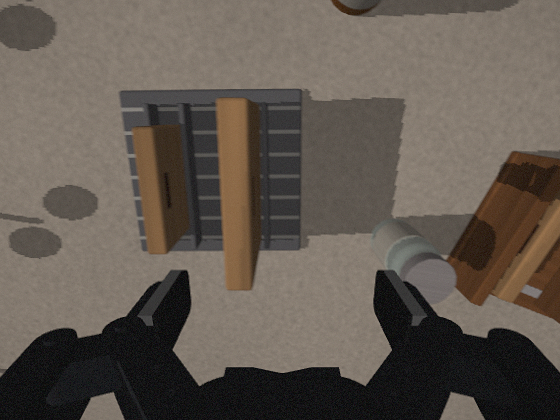

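The wrist view shows the tall board's top edge from (233,100) to (238,290), aligned with the tool. The toast board is at (158,190) and the jar at (425,275). The fingers will straddle the tall board cleanly.

>>> move_arm(motion=[[[0.85, -3.8, 0, 0.4], [0, 0, 3.5, 0], [0, 0, 3.5, 0], [0, 0, 3.5, 0], [0, 0, 3.5, 0]]])

```text
clock: 3.15
tcp_pos: [0.5436, 0.2393, 0.0902]
ee_rot: [[0.987, 0.159, 0.0], [0.159, -0.987, -0.001], [0.0, 0.001, -1.0]]
force: [0.7, 0.4, 0.2]
grip_width: 1.002
grasp_force: 0.0
```

>>> move_arm(motion=[[[0, 0, 0.6, 0], [0, 0, 0, 0]]])

```text
clock: 3.35
tcp_pos: [0.5429, 0.2404, 0.0847]
ee_rot: [[0.987, 0.16, -0.002], [0.16, -0.987, -0.002], [-0.002, 0.002, -1.0]]
force: [0.2, -0.1, 0.5]
grip_width: 1.0
grasp_force: 0.0
```

>>> move_arm(motion=[[[0, 0, 0, 0], [0, 0, 0, 0], [0, 0, 0, 0], [0, 0, 0, 0], [0, 0, 0, 0]]], claw=255)

```text
clock: 3.85
tcp_pos: [0.5431, 0.2444, 0.0861]
ee_rot: [[0.986, 0.164, 0.002], [0.164, -0.986, 0.002], [0.002, -0.002, -1.0]]
force: [0.1, 3.0, 6.7]
grip_width: 0.274
grasp_force: 61.0
```

>>> move_arm(motion=[[[0, 0, 0, 0], [0, 0, 0, 0], [0, 0, 0, 0]]])

```text
clock: 4.15
tcp_pos: [0.5431, 0.2444, 0.0861]
ee_rot: [[0.986, 0.164, 0.001], [0.164, -0.986, 0.002], [0.002, -0.002, -1.0]]
force: [-2.8, 3.7, 6.8]
grip_width: 0.278
grasp_force: 60.9
```

>>> move_arm(motion=[[[0, 0, -2, 0], [0, 0, -3.5, 0], [0, 0, -3.5, 0], [0, 0, -3.5, 0], [0, 0, -3.5, 0]]])

```text
clock: 4.65
tcp_pos: [0.5422, 0.242, 0.2462]
ee_rot: [[0.987, 0.162, -0.001], [0.162, -0.987, -0.001], [-0.002, 0.001, -1.0]]
force: [1.3, 0.4, -2.6]
grip_width: 0.272
grasp_force: 59.6
```

>>> move_arm(motion=[[[0, 0, 0, 5.3], [0, 0, 0, 5.3], [0, 0, 0, 5.3], [0, 0, 0, 5.3], [0, 0, 0, 0]]])

```text
clock: 5.15
tcp_pos: [0.5423, 0.2423, 0.2448]
ee_rot: [[0.978, -0.207, -0.001], [-0.207, -0.978, -0.001], [-0.001, 0.001, -1.0]]
force: [0.0, -0.3, -3.3]
grip_width: 0.278
grasp_force: 59.7
```

>>> move_arm(motion=[[[0.6, 3.2, 0, 0], [0.6, 3.2, 0, 0], [0.6, 3.2, 0, 0], [0.6, 3.2, 0, 0], [0.6, 3.2, 0, 0]]])

```text
clock: 5.65
tcp_pos: [0.5388, 0.0784, 0.245]
ee_rot: [[0.979, -0.203, -0.001], [-0.203, -0.979, -0.001], [-0.001, 0.001, -1.0]]
force: [0.3, -0.6, -3.6]
grip_width: 0.276
grasp_force: 59.8
```

>>> move_arm(motion=[[[0.6, 3.2, 0, 0], [0.6, 3.2, 0, 0], [0.6, 3.2, 0, 0], [0.6, 3.2, 0, 0], [0, 0, 0, 0]]])

```text
clock: 6.15
tcp_pos: [0.5356, -0.0556, 0.2452]
ee_rot: [[0.978, -0.209, -0.001], [-0.209, -0.978, -0.002], [-0.0, 0.003, -1.0]]
force: [0.8, -0.2, -4.9]
grip_width: 0.273
grasp_force: 60.0
```

Run:
```python
from h import *
s=env.get_state(); print(s['tcp_pos'],np.degrees(np.arctan2(s['ee_rot'][1][0],s['ee_rot'][0][0])))
im,d,c=snap('side','s2'); snap('wrist','w2')
snap('top','t2')
a=np.hstack([cv2.imread('pics/s2.png')[100:300,150:450],cv2.imread('pics/w2.png')[::2,::2][:200]])
cv2.imwrite('pics/m2.png',a)
```

```text
[ 0.53557672 -0.05558775  0.24515537] -12.073128170120398
```

View pics/m2.png

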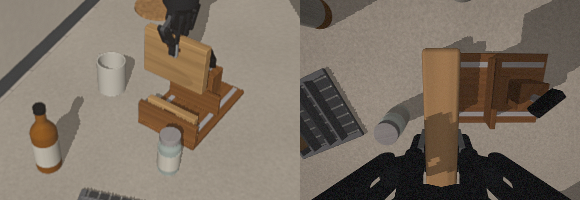

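The board hangs upright in the gripper over the rack's wall end. In the wrist half of the picture the stop plate is at (492,90) and the knob at (545,103).

Run:
```python
from h import *
n=np.array([.208,.978]);x=np.array([.978,-.208])
O=np.array([.5405,-.0455])
for t in('w2','s2'):
    im,d,c,s=load(t); P=cloud(d,c).reshape(-1,3); P=P[~np.isnan(P[:,0])]
    q=np.c_[(P[:,:2]-O)@x,(P[:,:2]-O)@n,P[:,2]]*1000
    def rep(nm,m):
        r=q[m]
        if len(r)>10: print(t,nm,len(r),np.round(np.percentile(r,[2,50,98],axis=0),1).tolist())
    m=(abs(q[:,0])<100)
    rep('plate',m&(q[:,1]<-90)&(q[:,1]>-160)&(q[:,2]>66)&(q[:,2]<78))
    rep('small',m&(q[:,1]<0)&(q[:,1]>-50)&(q[:,2]>74.5)&(q[:,2]<82))
    rep('wall',m&(q[:,1]<25)&(q[:,1]>-10)&(q[:,2]>66)&(q[:,2]<74))
    rep('block',m&(abs(q[:,1]+187)<45)&(q[:,2]>84)&(q[:,2]<92))
    rep('knob',m&(abs(q[:,1]+187)<45)&(q[:,2]>130)&(q[:,2]<145))
    if t=='s2': rep('held',m&(abs(q[:,1]+10)<25)&(q[:,2]>100)&(q[:,2]<270))
```

```text
w2 plate 1907 [[-71.6, -127.4, 67.3], [6.8, -120.7, 72.9], [71.9, -115.8, 74.5]]
w2 block 2143 [[-26.3, -215.7, 85.3], [9.9, -180.4, 88.1], [27.0, -163.5, 89.8]]
w2 knob 1594 [[-20.7, -210.3, 130.7], [1.1, -189.0, 139.0], [21.2, -167.3, 140.8]]
s2 plate 96 [[-76.5, -127.0, 66.4], [-54.3, -118.5, 73.8], [-29.6, -112.4, 77.4]]
s2 small 342 [[-66.4, -27.1, 74.9], [-2.5, -14.7, 78.7], [66.7, -6.1, 81.4]]
s2 wall 368 [[-84.7, -9.4, 66.3], [-8.3, 7.3, 71.6], [76.1, 15.4, 73.9]]
s2 block 117 [[-29.7, -216.4, 84.9], [-20.3, -188.6, 89.7], [-6.0, -163.1, 91.8]]
s2 knob 63 [[-24.7, -201.1, 131.3], [-14.1, -174.8, 140.8], [3.5, -166.5, 143.6]]
s2 held 2225 [[-81.6, -14.4, 174.9], [-13.2, 0.3, 222.9], [73.1, 6.7, 268.5]]
```

>>> move_arm(motion=[[[0.15, 2.4, 0, 0], [0.15, 2.4, 0, 0], [0, 0, 3.5, 0], [0, 0, 3.5, 0], [0, 0, 3.5, 0]]])

```text
clock: 6.8
tcp_pos: [0.53, -0.0963, 0.1394]
ee_rot: [[0.979, -0.202, 0.001], [-0.202, -0.979, 0.001], [0.001, -0.001, -1.0]]
force: [0.2, -0.4, -3.4]
grip_width: 0.272
grasp_force: 60.2
```

>>> move_arm(motion=[[[0, 0, 2.5, 0], [0, 0, 1.5, 0], [0, 0, 0.5, 0], [0, 0, 0, 0], [0, 0, 0, 0]]])

```text
clock: 7.3
tcp_pos: [0.5302, -0.0973, 0.0959]
ee_rot: [[0.979, -0.204, 0.001], [-0.204, -0.979, 0.0], [0.001, -0.0, -1.0]]
force: [1.1, -0.1, -3.1]
grip_width: 0.272
grasp_force: 60.1
```

>>> move_arm(motion=[[[0, 0, 0.4, 0], [0, 0, 0.2, 0], [0, 0, 0.1, 0], [0, 0, 0, 0], [0, 0, 0, 0]]])

```text
clock: 7.8
tcp_pos: [0.5296, -0.0978, 0.0883]
ee_rot: [[0.979, -0.206, 0.0], [-0.206, -0.979, 0.0], [0.0, -0.0, -1.0]]
force: [0.3, 0.3, -3.5]
grip_width: 0.276
grasp_force: 60.2
```

Not quite touching yet (the force is still the board's full weight), so I lower in small steps.

>>> move_arm(motion=[[[0, 0, 0.1, 0], [0, 0, 0, 0], [0, 0, 0, 0]]])

```text
clock: 8.1
tcp_pos: [0.5296, -0.0978, 0.0881]
ee_rot: [[0.979, -0.206, 0.001], [-0.206, -0.979, 0.0], [0.0, -0.0, -1.0]]
force: [-3.4, 1.1, 9.2]
grip_width: 0.276
grasp_force: 61.7
```

>>> move_arm(motion=[[[0, 0, 0.1, 0], [0, 0, 0, 0], [0, 0, 0, 0]]])

```text
clock: 8.4
tcp_pos: [0.5297, -0.0973, 0.0879]
ee_rot: [[0.979, -0.205, 0.001], [-0.205, -0.979, 0.001], [0.001, -0.001, -1.0]]
force: [-4.8, 3.4, 20.7]
grip_width: 0.275
grasp_force: 63.3
```

>>> move_arm(motion=[[[0, 0, -0.1, 0], [0, 0, 0, 0]]])

```text
clock: 8.6
tcp_pos: [0.5298, -0.0976, 0.088]
ee_rot: [[0.979, -0.205, 0.001], [-0.205, -0.979, 0.0], [0.001, -0.0, -1.0]]
force: [-2.6, 2.4, 10.5]
grip_width: 0.275
grasp_force: 62.1
```

>>> move_arm(motion=[[[0, 0, 0, 0], [0, 0, 0, 0], [0, 0, 0, 0], [0, 0, 0, 0], [0, 0, 0, 0]]], claw=0)

```text
clock: 9.1
tcp_pos: [0.5296, -0.0978, 0.0872]
ee_rot: [[0.979, -0.206, -0.0], [-0.206, -0.979, -0.0], [-0.0, 0.0, -1.0]]
force: [-0.2, 0.5, -0.3]
grip_width: 1.0
grasp_force: 0.0
```

>>> move_arm(motion=[[[0, 0, -2, 0], [0, 0, -3.5, 0], [0, 0, -3.5, 0], [0, 0, -3.5, 0], [0, 0, -3.5, 0]]])

```text
clock: 9.6
tcp_pos: [0.5293, -0.0978, 0.2487]
ee_rot: [[0.979, -0.206, -0.0], [-0.206, -0.979, -0.0], [-0.0, 0.0, -1.0]]
force: [0.8, -0.1, -0.9]
grip_width: 0.998
grasp_force: 0.0
```

```bash
cat >> h.py <<'E'
n=np.array([.208,.978]);xr=np.array([.978,-.208]);O=np.array([.5405,-.0455])
def rackpts(tag):
    im,d,c,s=load(tag); P=cloud(d,c).reshape(-1,3); P=P[~np.isnan(P[:,0])]
    return np.c_[(P[:,:2]-O)@xr,(P[:,:2]-O)@n,P[:,2]]*1000
def rep(q,nm,y0,y1,z0,z1):
    r=q[(abs(q[:,0])<100)&(q[:,1]>y0)&(q[:,1]<y1)&(q[:,2]>z0)&(q[:,2]<z1)]
    if len(r)>10: print(nm,len(r),np.round(np.percentile(r,[2,50,98],axis=0),1).tolist())
E
python3 - <<'E'
from h import *
s=env.get_state(); print(s['tcp_pos'],np.degrees(np.arctan2(s['ee_rot'][1][0],s['ee_rot'][0][0])),np.round(s['joints'],2))
snap('side','s3');q=rackpts('s3'); rep(q,'tall',-100,-20,122,142);rep(q,'small',-40,0,74,82)
snap('wrist','w3');q=rackpts('w3'); rep(q,'tall',-100,-20,122,142);rep(q,'small',-40,0,74,82)
E
```

```text
[ 0.52926746 -0.09783663  0.24866828] -11.862989003052299 [ 0.    0.36  0.1   2.01 -0.05  0.78 -1.65]
tall 603 [[-77.8, -63.8, 122.7], [-5.5, -46.8, 133.0], [75.9, -39.0, 136.5]]
small 351 [[-67.3, -39.7, 74.5], [-2.3, -15.3, 78.5], [66.0, -5.9, 81.7]]
tall 4823 [[-73.4, -65.5, 129.6], [11.9, -54.2, 131.9], [78.7, -42.6, 133.4]]
small 2466 [[-64.1, -26.9, 74.7], [8.0, -17.6, 76.8], [68.8, -8.0, 78.5]]
```

View pics/w3.png

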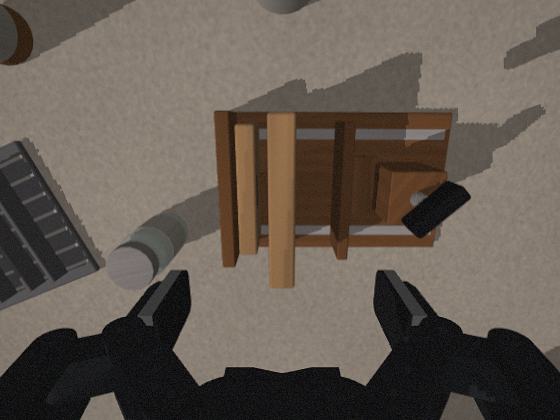

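The tall board stands upright and free at x=282 px. The wall is at 228, the small board at 247, the stop plate at 342 and the wing at (436,208). Next I shut the fingers and go behind the clamp block, keeping the palm above the wing.

>>> move_arm(motion=[[[0, 4.1, 0, 0], [0, 4.1, 0, 0], [0, 4.1, 0, 0], [0, 4.1, 0, 0], [0, 4.2, 0, 0]]], claw=255)

```text
clock: 10.2
tcp_pos: [0.4865, -0.3007, 0.2465]
ee_rot: [[0.979, -0.205, -0.001], [-0.205, -0.979, 0.0], [-0.001, -0.0, -1.0]]
force: [0.4, 0.1, 0.7]
grip_width: 0.137
grasp_force: 0.0
```

>>> move_arm(motion=[[[0, 0, 0, 0], [0, 0, 4.3, 0], [0, 0, 4.3, 0], [0, 0, 4.3, 0], [0, 0, 4.3, 0]]])

```text
clock: 10.7
tcp_pos: [0.4871, -0.2988, 0.0733]
ee_rot: [[0.979, -0.205, -0.0], [-0.205, -0.979, 0.0], [-0.0, -0.0, -1.0]]
force: [-2.9, -3.1, 6.7]
grip_width: -0.0
grasp_force: 0.0
```

>>> move_arm(motion=[[[0, 0, 0.1, 0], [0, 0, 0, 0]]])

```text
clock: 10.9
tcp_pos: [0.4868, -0.299, 0.0739]
ee_rot: [[0.979, -0.206, -0.002], [-0.206, -0.979, 0.001], [-0.002, -0.001, -1.0]]
force: [0.2, -0.6, 1.0]
grip_width: 0.0
grasp_force: 0.0
```

>>> move_arm(motion=[[[0, -1, 0, 0], [0, -1, 0, 0], [0, -0.6, 0, 0], [0, -0.6, 0, 0], [0, 0, 0, 0]]])

```text
clock: 11.4
tcp_pos: [0.495, -0.2673, 0.0766]
ee_rot: [[0.979, -0.204, 0.003], [-0.204, -0.979, -0.001], [0.003, 0.0, -1.0]]
force: [-1.9, -1.1, 2.0]
grip_width: -0.0
grasp_force: 0.0
```

>>> move_arm(motion=[[[0, -0.6, 0, 0], [0, -0.6, 0, 0], [0, -0.6, 0, 0], [0, -0.6, 0, 0], [0, -0.6, 0, 0]]])

```text
clock: 11.9
tcp_pos: [0.5003, -0.2389, 0.0748]
ee_rot: [[0.979, -0.206, 0.001], [-0.206, -0.979, -0.001], [0.001, 0.001, -1.0]]
force: [-2.3, -6.4, 6.0]
grip_width: -0.002
grasp_force: 0.0
```

>>> move_arm(motion=[[[0, -0.5, 0, 0], [0, -0.5, 0, 0], [0, -0.5, 0, 0], [0, -0.5, 0, 0], [0, -0.5, 0, 0]]])

```text
clock: 12.4
tcp_pos: [0.5046, -0.2144, 0.0745]
ee_rot: [[0.978, -0.206, -0.001], [-0.206, -0.978, -0.0], [-0.001, 0.001, -1.0]]
force: [-0.1, 0.1, 0.7]
grip_width: 0.002
grasp_force: 0.0
```

Run:
```python
from h import *
s=env.get_state();p=(np.array(s['tcp_pos'][:2])-O);print(p@xr,p@n)
snap('side','s4');q=rackpts('s4'); rep(q,'tall',-100,-10,122,142);rep(q,'small',-30,0,74,82)
snap('top','t4');q=rackpts('t4'); rep(q,'tall',-100,-10,122,142);rep(q,'small',-30,0,74,82);rep(q,'plate',-130,-30,66,75)
a=cv2.resize(load('s4')[0][120:270,250:430],None,fx=4,fy=4); cv2.imwrite('pics/s4c.png',a)
```

```text
2.3977316572721282e-05 -0.17266013403208022
tall 616 [[-77.8, -45.5, 122.8], [-4.5, -28.5, 133.1], [76.7, -21.2, 136.3]]
small 448 [[-71.1, -25.5, 74.4], [-5.1, -13.0, 78.7], [69.8, -1.0, 81.7]]
tall 856 [[-73.6, -43.7, 127.0], [0.7, -31.7, 132.1], [77.4, -20.3, 136.3]]
small 525 [[-65.0, -20.5, 74.3], [1.4, -10.4, 77.5], [68.8, -0.7, 81.3]]
plate 188 [[-71.1, -94.7, 67.4], [-1.8, -53.9, 73.0], [68.8, -50.2, 74.9]]
```

View pics/s4c.png

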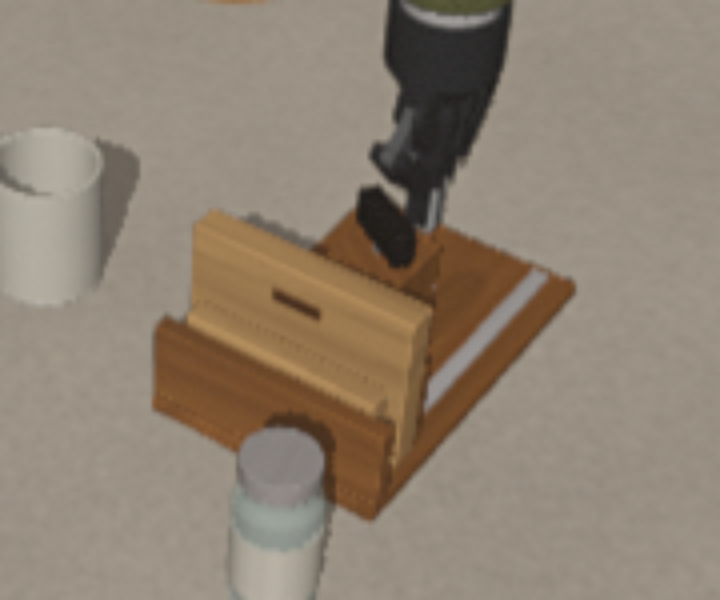

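The crop shows both boards standing together against the wall, with the closed fingers behind the block and the wing clear of the palm. I push on gently until the force rises.

>>> move_arm(motion=[[[0, -0.2, 0, 0], [0, -0.2, 0, 0], [0, -0.2, 0, 0], [0, 0, 0, 0]]])

```text
clock: 12.9
tcp_pos: [0.5066, -0.2081, 0.0744]
ee_rot: [[0.979, -0.205, 0.0], [-0.205, -0.979, 0.0], [0.0, -0.0, -1.0]]
force: [0.4, 0.2, 3.3]
grip_width: -0.005
grasp_force: 0.0
```

>>> move_arm(motion=[[[0, -0.2, 0, 0], [0, -0.2, 0, 0], [0, 0, 0, 0]]])

```text
clock: 13.2
tcp_pos: [0.5078, -0.2046, 0.0748]
ee_rot: [[0.979, -0.206, 0.001], [-0.206, -0.979, -0.0], [0.001, 0.0, -1.0]]
force: [-1.1, -0.5, 9.8]
grip_width: 0.001
grasp_force: 0.0
```

Run:
```python
from h import *
s=env.get_state();p=(np.array(s['tcp_pos'][:2])-O);print(p@xr,p@n,s['force'],s['moment'])
snap('top','t5');q=rackpts('t5'); rep(q,'tall',-100,-10,122,142);rep(q,'small',-30,0,74,82);rep(q,'plate',-130,-30,66,75)
s=env.get_state();print(s['force'],s['moment'])
snap('side','s5');q=rackpts('s5'); rep(q,'tall',-100,-10,122,142);rep(q,'knob',-170,-70,125,145);rep(q,'block',-170,-70,84,92)
a=cv2.resize(load('s5')[0][120:220,310:430],None,fx=6,fy=6); cv2.imwrite('pics/s5c.png',a)
```

```text
0.0010747426252446287 -0.16241719281091194 [-1.12132048 -0.49743858  9.75314367] [0.05110189 0.04353952 0.02355031]
tall 853 [[-73.6, -44.2, 127.0], [1.1, -32.4, 132.2], [77.4, -20.8, 136.3]]
small 522 [[-64.7, -20.7, 74.2], [0.9, -10.9, 77.3], [68.1, -0.9, 81.5]]
plate 162 [[-71.7, -92.9, 67.8], [1.8, -54.2, 72.6], [71.2, -50.6, 74.8]]
[ 0.02027181 -0.28743591  9.01430484] [ 0.17116141 -0.17071305  0.0334217 ]
tall 613 [[-78.0, -44.2, 122.7], [-4.9, -27.3, 133.0], [75.8, -20.1, 136.5]]
knob 84 [[-15.3, -169.3, 125.4], [-10.1, -147.0, 136.6], [10.1, -118.0, 144.7]]
block 188 [[-29.4, -159.2, 84.8], [-7.1, -109.7, 89.5], [25.0, -92.6, 91.8]]
```

View pics/s5c.png

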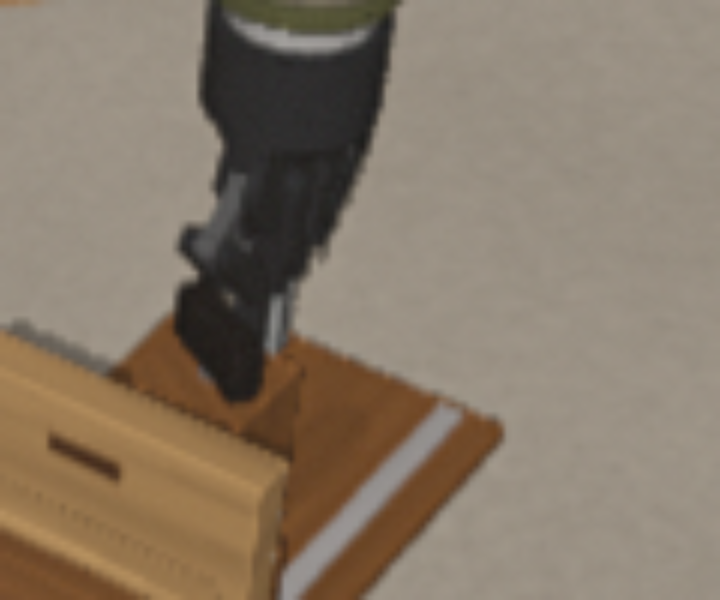

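The front knuckle at crop pixel (190,245) overhangs the wing and presses on it with about 9 N, so I back off and check the stop and the wing.

>>> move_arm(motion=[[[0, 0.5, -0.2, 0], [0, 1.5, 0, 0], [0, 3, 0, 0], [0, 3, -1, 0], [0, 0, -4, 0]]])

```text
clock: 13.8
tcp_pos: [0.487, -0.2874, 0.1238]
ee_rot: [[0.977, -0.211, -0.006], [-0.211, -0.977, 0.0], [-0.006, 0.001, -1.0]]
force: [-0.2, 0.1, 0.3]
grip_width: 0.005
grasp_force: 0.0
```

>>> move_arm(motion=[[[0, 0, -4, 0], [0, 0, -4, 0], [0, -2, -1, 0], [0, -3, 0, 0], [0, 0, 0, 0]]], claw=0)

```text
clock: 14.3
tcp_pos: [0.5016, -0.2311, 0.2166]
ee_rot: [[0.979, -0.202, 0.001], [-0.202, -0.979, 0.001], [0.0, -0.002, -1.0]]
force: [0.6, -0.4, -0.5]
grip_width: 0.843
grasp_force: 0.0
```

Run:
```python
from h import *
s=env.get_state();p=(np.array(s['tcp_pos'][:2])-O);print(p@xr,p@n,s['tcp_pos'],np.round(s['force'],1))
for t,nm in(('wrist','w6'),):
    snap(t,nm);q=rackpts(nm)
    for a in (('tall',-100,-10,125,142),('small',-30,-1,74,82),('plate',-80,-46,66,75),('block',-160,-70,84,92),('knob',-170,-70,125,145)): rep(q,*a)
    k=q[(abs(q[:,0])<50)&(q[:,1]>-190)&(q[:,1]<-60)&(q[:,2]>134)&(q[:,2]<145)]
    r=cv2.minAreaRect(k[:,:2].astype(np.float32)); print('wing',r, k[:,2].mean())
```

```text
0.0005842550774422237 -0.1896134997381493 [ 0.501622  -0.2311103  0.2165634] [ 0.6 -0.4 -0.5]
tall 6868 [[-72.3, -46.9, 125.9], [14.0, -37.3, 131.5], [79.0, -24.2, 133.0]]
plate 2754 [[-71.0, -59.7, 66.6], [8.1, -53.9, 72.4], [73.2, -46.2, 74.5]]
block 2409 [[-26.8, -149.5, 86.0], [2.9, -128.9, 87.8], [26.6, -95.9, 89.3]]
wing ((0.0, 0.0), (0.0, 0.0), 0.0) nan<stdin>:7: RuntimeWarning: Mean of empty slice.
  ret = ret.dtype.type(ret / rcount)
```

View pics/w6.png

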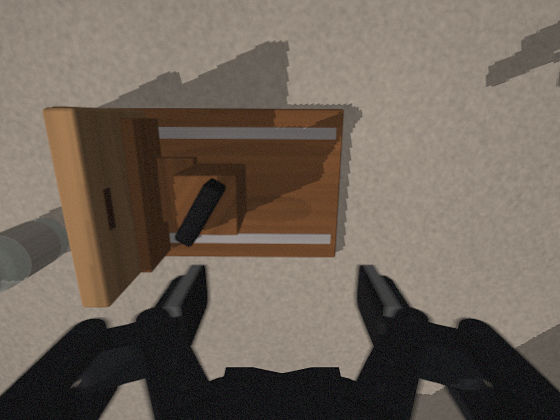

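The wing now runs from (180,243) to (218,183), so its angle has shifted slightly. The stop plate is against the tall board. I measure the wing's height and yaw.

Run:
```python
from h import *
for nm in('w3','w6','t4','t5','s4','s5'):
    im,d,c,s=load(nm); W=cloud(d,c); P=W.reshape(-1,3); g=im.max(2).reshape(-1)
    q=np.c_[(P[:,:2]-O)@xr,(P[:,:2]-O)@n,P[:,2]]*1000
    yc=-188 if nm=='w3' else -119
    m=(g<55)&(abs(q[:,0])<33)&(abs(q[:,1]-yc)<33)&(q[:,2]>95)&(q[:,2]<146)
    k=q[m]
    if len(k)<10: print(nm,len(k)); continue
    print(nm,len(k),np.round(np.percentile(k[:,2],[5,25,50,75,95]),1))
    t=np.percentile(k[:,2],90); k=k[k[:,2]>t-6]
    (cx,cy),(w,h),a=cv2.minAreaRect(k[:,:2].astype(np.float32)); a=a if w>h else a+90
    print('  c',cx,cy,w,h,'angle in rack',a%180,'world',(a-12)%180)
```

```text
w3 1821 [116.9 127.6 138.  139.5 140.3]
  c 0.2314910888671875 -190.07801818847656 14.707247734069824 55.978458404541016 angle in rack 133.43528747558594 world 121.43528747558594
w6 1402 [103.4 118.6 119.5 120.1 120.8]
  c -0.3615856170654297 -122.70880889892578 15.19458293914795 54.21251678466797 angle in rack 148.48762130737305 world 136.48762130737305
t4 127 [113.9 118.4 120.4 122.6 136.6]
  c -3.499713897705078 -122.07393646240234 38.95696258544922 40.8955078125 angle in rack 120.6817398071289 world 108.6817398071289
t5 111 [108.2 117.7 120.4 122.9 139.3]
  c -7.6161651611328125 -124.84913635253906 25.158893585205078 41.56917190551758 angle in rack 141.2680549621582 world 129.2680549621582
s4 208 [ 99.2 108.8 118.9 122.5 139. ]
  c -5.822068691253662 -125.92294311523438 22.87779426574707 44.45267868041992 angle in rack 100.46567630767822 world 88.46567630767822
s5 266 [ 99.  108.6 120.4 125.1 144. ]
  c -5.3241424560546875 -134.73541259765625 24.179840087890625 33.65691375732422 angle in rack 93.76718664169312 world 81.76718664169312
```

The wing top is now at z≈120 mm: the knuckle pressed the knob down and turned it about 15° backwards. The stop and boards look snug. I go to the wing at rack (0,-121.5), yaw -43.5°, and check before closing.

>>> move_arm(motion=[[[0, -3.4, 0, 0], [0, -3.4, 0, 0], [0, 0, 0, 8], [0, 0, 0, 8], [0, 0, 0, 8]]], claw=60)

```text
clock: 14.85
tcp_pos: [0.5145, -0.1687, 0.2158]
ee_rot: [[0.807, -0.591, -0.001], [-0.591, -0.807, -0.001], [-0.001, 0.001, -1.0]]
force: [-0.4, -0.2, 0.2]
grip_width: 0.763
grasp_force: 0.0
```

>>> move_arm(motion=[[[0, 0, 0, 7.8], [0, 0, 2, 0], [0, 0, 0, 0], [0, 0, 0, 0]]])

```text
clock: 15.25
tcp_pos: [0.5144, -0.1683, 0.1959]
ee_rot: [[0.723, -0.691, -0.002], [-0.691, -0.723, -0.0], [-0.001, 0.001, -1.0]]
force: [-0.7, -1.2, 1.5]
grip_width: 0.765
grasp_force: 0.0
```

```bash
cat >> h.py <<'E'
def wing(nm,yc=-120,zlo=95,zhi=146):
    im,d,c,s=load(nm); P=cloud(d,c).reshape(-1,3); g=im.max(2).reshape(-1)
    q=np.c_[(P[:,:2]-O)@xr,(P[:,:2]-O)@n,P[:,2]]*1000
    k=q[(g<60)&(abs(q[:,0])<34)&(abs(q[:,1]-yc)<34)&(q[:,2]>zlo)&(q[:,2]<zhi)]
    print(nm,len(k),'z pct',np.round(np.percentile(k[:,2],[5,50,95]),1))
    k=k[k[:,2]>np.percentile(k[:,2],90)-6]
    (cx,cy),(w,h),a=cv2.minAreaRect(k[:,:2].astype(np.float32)); a=a if w>h else a+90
    print('  rack c',round(cx,1),round(cy,1),'size',round(w,1),round(h,1),'world axis',round((a-12)%180,1))
def tool():
    s=env.get_state();p=(np.array(s['tcp_pos'][:2])-O)*1000
    print('tool rack',np.round([p@xr,p@n],1),'z',round(s['tcp_pos'][2],4),'yaw',np.round(np.degrees(np.arctan2(s['ee_rot'][1][0],s['ee_rot'][0][0])),1),'F',np.round(s['force'],1),'j7',round(s['joints'][6],2),'w',round(s['grip_width'],3),'t',s['clock'])
E
python3 - <<'E'
from h import *
tool(); snap('wrist','w7'); wing('w7'); q=rackpts('w7'); rep(q,'tall',-60,-10,125,142); rep(q,'plate',-80,-46,66,75); rep(q,'block',-160,-70,84,90)
E
```

```text
tool rack [ 1.000e-01 -1.255e+02] z 0.1959 yaw -43.7 F [-0.7 -1.2  1.5] j7 -1.92 w 0.765 t 15.25
w7 1548 z pct [110.2 119.7 120.8]
  rack c -0.2 -122.1 size 14.8 54.7 world axis 136.5
tall 5101 [[-73.4, -46.9, 126.0], [30.9, -37.5, 131.5], [79.5, -24.2, 132.9]]
plate 2588 [[-70.8, -59.2, 66.8], [8.1, -53.6, 72.6], [73.0, -46.2, 74.4]]
block 2887 [[-26.8, -149.1, 86.0], [2.7, -126.9, 87.9], [26.8, -95.1, 89.2]]
```

>>> move_arm(motion=[[[-0.2, -0.32, 2.5, 0], [0, 0, 3, 0], [0, 0, 2.5, 0], [0, 0, 1.5, 0], [0, 0, 0, 0]]])

```text
clock: 15.8
tcp_pos: [0.5151, -0.1638, 0.1001]
ee_rot: [[0.723, -0.69, -0.003], [-0.69, -0.723, 0.001], [-0.002, 0.001, -1.0]]
force: [-0.1, -0.9, -0.3]
grip_width: 0.767
grasp_force: 0.0
```

Run:
```python
from h import *
tool()
```

```text
tool rack [  -0.3 -121. ] z 0.1001 yaw -43.7 F [-0.1 -0.9 -0.3] j7 -1.87 w 0.767 t 15.8
```

>>> move_arm(motion=[[[0, 0, 0, 0], [0, 0, 0, 0], [0, 0, 0, 0], [0, 0, 0, 0], [0, 0, 0, 0]]], claw=255)

```text
clock: 16.3
tcp_pos: [0.516, -0.1637, 0.1024]
ee_rot: [[0.723, -0.69, 0.001], [-0.69, -0.723, -0.0], [0.001, -0.001, -1.0]]
force: [-2.0, 0.1, 9.2]
grip_width: 0.17
grasp_force: 61.3
```

>>> move_arm(motion=[[[-0.1, -0.17, 0, 0], [0, 0, 0, 0], [0, 0, 0, 0]]])

```text
clock: 16.6
tcp_pos: [0.5162, -0.1631, 0.1024]
ee_rot: [[0.723, -0.691, 0.001], [-0.691, -0.723, -0.001], [0.002, 0.0, -1.0]]
force: [-2.2, -4.0, 7.5]
grip_width: 0.173
grasp_force: 61.2
```

Run:
```python
from h import *
tool()
```

```text
tool rack [   0.7 -120. ] z 0.1024 yaw -43.7 F [-2.2 -4.   7.5] j7 -1.87 w 0.173 t 16.6
```

>>> move_arm(motion=[[[-0.05, -0.08, 0, 0], [0, 0, 0, -6], [0, 0, 0, -6], [0, 0, 0, -6], [0, 0, 0, -6]]])

```text
clock: 17.1
tcp_pos: [0.5164, -0.1625, 0.1024]
ee_rot: [[0.943, -0.334, 0.001], [-0.334, -0.943, -0.002], [0.002, 0.001, -1.0]]
force: [-2.4, -5.2, 7.1]
grip_width: 0.172
grasp_force: 61.1
```

>>> move_arm(motion=[[[0, 0, 0, -6], [0, 0, 0, -6], [0, 0, 0, 0], [0, 0, 0, 0]]])

```text
clock: 17.5
tcp_pos: [0.5165, -0.1623, 0.1024]
ee_rot: [[0.991, -0.134, 0.001], [-0.134, -0.991, -0.002], [0.002, 0.001, -1.0]]
force: [-2.4, -4.1, 6.7]
grip_width: 0.173
grasp_force: 61.2
```

Run:
```python
from h import *
tool(); print(env.get_state()['moment'])
```

```text
tool rack [   0.8 -119.2] z 0.1024 yaw -7.7 F [-2.4 -4.1  6.7] j7 -1.47 w 0.173 t 17.5
[-0.8545635   0.52186335  0.07899563]
```

>>> move_arm(motion=[[[0, 0, 0, -6], [0, 0, 0, -6], [0, 0, 0, -6], [0, 0, 0, -6], [0, 0, 0, 0]]])

```text
clock: 18.0
tcp_pos: [0.5164, -0.1619, 0.1024]
ee_rot: [[0.959, 0.284, 0.001], [0.284, -0.959, -0.001], [0.001, 0.002, -1.0]]
force: [-2.3, -3.3, 9.5]
grip_width: 0.165
grasp_force: 61.3
```

Run:
```python
from h import *
tool(); print(env.get_state()['moment'])
```

```text
tool rack [   0.7 -118.8] z 0.1024 yaw 16.5 F [-2.3 -3.3  9.5] j7 -1.19 w 0.165 t 18.0
[-0.47199342  0.46780404  0.06733456]
```

>>> move_arm(motion=[[[0, 0, 0, -6], [0, 0, 0, -6], [0, 0, 0, -6], [0, 0, 0, 0], [0, 0, 0, 0]]])

```text
clock: 18.5
tcp_pos: [0.5162, -0.1616, 0.1024]
ee_rot: [[0.827, 0.563, 0.001], [0.563, -0.827, -0.001], [-0.0, 0.001, -1.0]]
force: [-2.9, -2.0, 9.4]
grip_width: 0.172
grasp_force: 61.4
```

Run:
```python
from h import *
tool(); print(env.get_state()['moment'])
```

```text
tool rack [   0.4 -118.6] z 0.1024 yaw 34.3 F [-2.9 -2.   9.4] j7 -0.98 w 0.172 t 18.5
[-0.19067757  0.66701922 -0.28853708]
```

The reaction moment has risen: the springy backward stop. I open the fingers so the knob can settle, then look.

>>> move_arm(motion=[[[0, 0, 0, 0], [0, 0, 0, 0], [0, 0, 0, 0], [0, 0, 0, 0]]], claw=110)

```text
clock: 18.9
tcp_pos: [0.5165, -0.1606, 0.1013]
ee_rot: [[0.826, 0.564, 0.0], [0.564, -0.826, -0.0], [0.0, 0.0, -1.0]]
force: [-0.5, -0.1, 0.2]
grip_width: 0.566
grasp_force: 0.0
```

>>> move_arm(motion=[[[0, 0, -2, 0], [0, 0, -3, 0], [0, 0, -3, 0], [0, 0, -2, 0], [0, 0, 0, 0]]])

```text
clock: 19.4
tcp_pos: [0.5178, -0.161, 0.2039]
ee_rot: [[0.826, 0.564, 0.004], [0.564, -0.826, -0.001], [0.003, 0.003, -1.0]]
force: [0.3, 0.4, 0.3]
grip_width: 0.567
grasp_force: 0.0
```

Run:
```python
from h import *
tool(); snap('wrist','w8'); wing('w8'); q=rackpts('w8'); rep(q,'tall',-60,-10,125,142); rep(q,'plate',-80,-46,66,75); rep(q,'block',-160,-70,84,90)
```

```text
tool rack [   1.8 -117.7] z 0.2039 yaw 34.3 F [0.3 0.4 0.3] j7 -0.93 w 0.567 t 19.4
w8 1486 z pct [112.1 119.8 121. ]
  rack c -0.1 -120.4 size 54.2 15.3 world axis 33.8
tall 8842 [[-73.0, -45.8, 128.9], [10.6, -34.5, 131.8], [78.6, -22.9, 133.3]]
plate 2488 [[-71.3, -57.9, 70.7], [5.2, -52.1, 72.8], [71.1, -46.3, 74.4]]
block 2685 [[-27.7, -147.4, 86.1], [2.6, -116.7, 88.0], [26.3, -93.6, 89.4]]
```

View pics/w8.png

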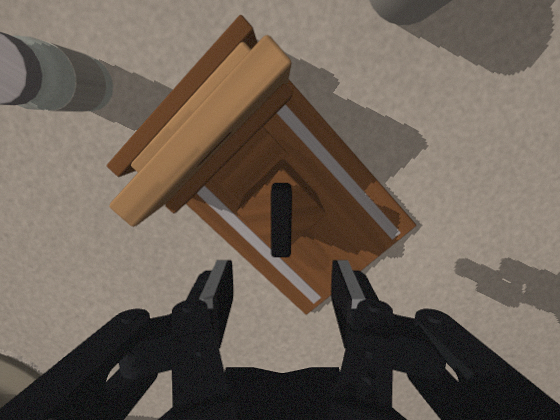

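The view confirms the boards are nested against the wall and the plate against the tall board. The wing, at (282,220), lies along the tool's x and is still low. I re-grip with a half turn so the last joint has room for the full forward turn.

>>> move_arm(motion=[[[-0.23, -0.03, 0, -8.2], [0, 0, 0, -8.2], [0, 0, 0, -8.2], [0, 0, 0, -8.2], [0, 0, 0, -8.2]]])

```text
clock: 19.95
tcp_pos: [0.5138, -0.1616, 0.1999]
ee_rot: [[0.247, 0.969, -0.002], [0.969, -0.247, 0.001], [0.0, -0.002, -1.0]]
force: [-0.3, -0.0, -0.4]
grip_width: 0.573
grasp_force: 0.0
```

>>> move_arm(motion=[[[0, 0, 0, -8.2], [0, 0, 0, -8.2], [0, 0, 0, -8.2], [0, 0, 0, -8.2], [0, 0, 0, -8.2]]])

```text
clock: 20.45
tcp_pos: [0.5137, -0.1616, 0.1999]
ee_rot: [[-0.449, 0.893, -0.002], [0.893, 0.449, 0.001], [0.002, -0.001, -1.0]]
force: [-0.4, 0.3, 0.6]
grip_width: 0.568
grasp_force: 0.0
```

>>> move_arm(motion=[[[0, 0, 0, -8.2], [0, 0, 0, -8.2], [0, 0, 0, -8.2], [0, 0, 0, -8.2], [0, 0, 0, -8.2]]])

```text
clock: 20.95
tcp_pos: [0.5138, -0.1615, 0.2]
ee_rot: [[-0.925, 0.379, -0.002], [0.379, 0.925, 0.001], [0.002, 0.001, -1.0]]
force: [0.6, 0.3, -0.1]
grip_width: 0.571
grasp_force: 0.0
```

>>> move_arm(motion=[[[0, 0, 0, -8.2], [0, 0, 0, -8.2], [0, 0, 0, -8.2], [0, 0, 0, -8.2], [0, 0, 0, -8.2]]])

```text
clock: 21.45
tcp_pos: [0.5138, -0.1615, 0.2]
ee_rot: [[-0.947, -0.321, -0.002], [-0.321, 0.947, 0.001], [0.001, 0.002, -1.0]]
force: [0.1, 0.1, -0.2]
grip_width: 0.569
grasp_force: 0.0
```

>>> move_arm(motion=[[[0, 0, 0, -8.2], [0, 0, 0, -7.3], [0, 0, 0, 0], [0, 0, 0, 0]]])

```text
clock: 21.85
tcp_pos: [0.514, -0.1616, 0.2003]
ee_rot: [[-0.833, -0.554, -0.001], [-0.554, 0.833, 0.001], [0.0, 0.002, -1.0]]
force: [0.8, 0.5, 0.2]
grip_width: 0.568
grasp_force: 0.0
```

Run:
```python
from h import *
tool(); snap('wrist','w9'); wing('w9')
```

```text
tool rack [  -1.8 -119.1] z 0.2003 yaw -146.4 F [0.8 0.5 0.2] j7 1.62 w 0.568 t 21.85
w9 1577 z pct [112.3 119.6 120.9]
  rack c -0.7 -121.4 size 55.4 15.7 world axis 34.1
```

>>> move_arm(motion=[[[0, -0.15, 2.5, 0], [0, 0, 3, 0], [0, 0, 3, 0], [0, 0, 1.5, 0], [0, 0, 0, 0]]])

```text
clock: 22.4
tcp_pos: [0.5141, -0.1627, 0.0994]
ee_rot: [[-0.831, -0.556, -0.003], [-0.556, 0.831, 0.001], [0.002, 0.002, -1.0]]
force: [-0.1, 0.5, 0.6]
grip_width: 0.568
grasp_force: 0.0
```

>>> move_arm(motion=[[[0, 0, 0, 0], [0, 0, 0, 0], [0, 0, 0, 0], [0, 0, 0, 0]]], claw=255)

```text
clock: 22.8
tcp_pos: [0.5154, -0.1628, 0.1025]
ee_rot: [[-0.831, -0.557, 0.001], [-0.557, 0.831, -0.001], [-0.001, -0.001, -1.0]]
force: [-2.3, 0.7, 4.9]
grip_width: 0.163
grasp_force: 59.1
```

>>> move_arm(motion=[[[-0.14, 0.14, 0, 0], [0, 0, 0, 0], [0, 0, 0, 0]]])

```text
clock: 23.1
tcp_pos: [0.5155, -0.1622, 0.1025]
ee_rot: [[-0.831, -0.556, 0.0], [-0.556, 0.831, -0.003], [0.001, -0.002, -1.0]]
force: [-3.7, -2.0, 7.5]
grip_width: 0.172
grasp_force: 59.3
```

Run:
```python
from h import *
tool(); print(env.get_state()['moment'])
```

```text
tool rack [  -0.2 -119.4] z 0.1025 yaw -146.2 F [-3.7 -2.   7.5] j7 1.45 w 0.172 t 23.1
[-0.66951977  0.6798296   0.04038607]
```

>>> move_arm(motion=[[[0, 0, 0, 6], [0, 0, 0, 6], [0, 0, 0, 6], [0, 0, 0, 6], [0, 0, 0, 6]]])

```text
clock: 23.6
tcp_pos: [0.5154, -0.1623, 0.1025]
ee_rot: [[-0.998, -0.061, 0.0], [-0.061, 0.998, -0.003], [-0.0, -0.003, -1.0]]
force: [-3.3, -2.8, 6.5]
grip_width: 0.172
grasp_force: 59.3
```

>>> move_arm(motion=[[[0, 0, 0, 6], [0, 0, 0, 6], [0, 0, 0, 6], [0, 0, 0, 6], [0, 0, 0, 6]]])

```text
clock: 24.1
tcp_pos: [0.5154, -0.1624, 0.1025]
ee_rot: [[-0.895, 0.446, 0.0], [0.446, 0.895, -0.002], [-0.001, -0.002, -1.0]]
force: [-3.7, -3.0, 5.8]
grip_width: 0.173
grasp_force: 59.3
```

>>> move_arm(motion=[[[0, 0, 0, 6], [0, 0, 0, 6], [0, 0, 0, 6], [0, 0, 0, 6], [0, 0, 0, 6]]])

```text
clock: 24.6
tcp_pos: [0.5153, -0.1625, 0.1025]
ee_rot: [[-0.552, 0.834, 0.0], [0.834, 0.552, -0.002], [-0.002, -0.001, -1.0]]
force: [-2.6, -3.5, 5.9]
grip_width: 0.171
grasp_force: 59.3
```

>>> move_arm(motion=[[[0, 0, 0, 6], [0, 0, 0, 6], [0, 0, 0, 6], [0, 0, 0, 6], [0, 0, 0, 0]]])

```text
clock: 25.1
tcp_pos: [0.5152, -0.1624, 0.1025]
ee_rot: [[-0.166, 0.986, 0.0], [0.986, 0.166, -0.002], [-0.002, -0.0, -1.0]]
force: [-2.2, -3.9, 6.9]
grip_width: 0.167
grasp_force: 59.3
```

Run:
```python
from h import *
tool(); print(env.get_state()['moment'])
```

```text
tool rack [  -0.4 -119.6] z 0.1025 yaw 99.6 F [-2.2 -3.9  6.9] j7 -0.12 w 0.167 t 25.1
[-0.90965479  0.77544489 -0.06744257]
```

>>> move_arm(motion=[[[0, 0, 0, 5], [0, 0, 0, 5], [0, 0, 0, 5], [0, 0, 0, 5], [0, 0, 0, 0]]])

```text
clock: 25.6
tcp_pos: [0.5151, -0.1624, 0.1025]
ee_rot: [[0.181, 0.984, 0.0], [0.984, -0.181, -0.002], [-0.002, 0.0, -1.0]]
force: [-3.0, -3.6, 7.4]
grip_width: 0.174
grasp_force: 59.3
```

Run:
```python
from h import *
tool(); print(env.get_state()['moment'])
```

```text
tool rack [  -0.5 -119.6] z 0.1025 yaw 79.6 F [-3.  -3.6  7.4] j7 -0.37 w 0.174 t 25.6
[-0.91668237  0.9039277  -0.01250399]
```

>>> move_arm(motion=[[[0, 0, 0, 5], [0, 0, 0, 5], [0, 0, 0, 5], [0, 0, 0, 0], [0, 0, 0, 0]]])

```text
clock: 26.1
tcp_pos: [0.5151, -0.1623, 0.1025]
ee_rot: [[0.427, 0.904, 0.0], [0.904, -0.427, -0.002], [-0.001, 0.001, -1.0]]
force: [-3.9, -3.5, 7.2]
grip_width: 0.165
grasp_force: 59.4
```

Run:
```python
from h import *
tool(); print(env.get_state()['moment'])
```

```text
tool rack [  -0.5 -119.5] z 0.1025 yaw 64.7 F [-3.9 -3.5  7.2] j7 -0.55 w 0.165 t 26.1
[-0.85041163  0.94624723 -0.0794686 ]
```

>>> move_arm(motion=[[[0, 0, 0, 5], [0, 0, 0, 5], [0, 0, 0, 5], [0, 0, 0, 0], [0, 0, 0, 0]]])

```text
clock: 26.6
tcp_pos: [0.5151, -0.1623, 0.1025]
ee_rot: [[0.643, 0.766, 0.0], [0.766, -0.643, -0.002], [-0.002, 0.001, -1.0]]
force: [-3.7, -5.1, 7.6]
grip_width: 0.171
grasp_force: 67.3
```

Run:
```python
from h import *
tool(); print(env.get_state()['moment'])
```

```text
tool rack [  -0.5 -119.5] z 0.1025 yaw 50.0 F [-3.7 -5.1  7.6] j7 -0.73 w 0.171 t 26.6
[-1.09125812  0.8948853   1.56101946]
```

>>> move_arm(motion=[[[0, 0, 0, 4], [0, 0, 0, 4], [0, 0, 0, 0], [0, 0, 0, 0]]])

```text
clock: 27.0
tcp_pos: [0.5158, -0.1615, 0.1027]
ee_rot: [[0.74, 0.672, 0.001], [0.672, -0.74, -0.002], [-0.0, 0.002, -1.0]]
force: [-2.9, -3.5, 8.5]
grip_width: 0.174
grasp_force: 123.4
```

Run:
```python
from h import *
tool(); print(env.get_state()['moment'])
```

```text
tool rack [-1.000e-01 -1.186e+02] z 0.1027 yaw 42.2 F [-2.9 -3.5  8.5] j7 -0.82 w 0.174 t 27.0
[-0.6168259   0.68799448  2.71174603]
```

The moment has risen to 2.7 N m, so the knob is tight. I relax the twist, open, rise and check.

>>> move_arm(motion=[[[0, 0, 0, -4], [0, 0, 0, -4], [0, 0, 0, 0]]])

```text
clock: 27.3
tcp_pos: [0.5153, -0.1623, 0.1024]
ee_rot: [[0.642, 0.767, 0.001], [0.767, -0.642, -0.002], [-0.001, 0.001, -1.0]]
force: [-2.4, -5.5, 6.0]
grip_width: 0.171
grasp_force: 67.7
```

>>> move_arm(motion=[[[0, 0, 0, 0], [0, 0, 0, 0], [0, 0, 0, 0], [0, 0, 0, 0]]], claw=110)

```text
clock: 27.7
tcp_pos: [0.5158, -0.1609, 0.1013]
ee_rot: [[0.645, 0.764, 0.0], [0.764, -0.645, 0.0], [0.0, 0.0, -1.0]]
force: [0.0, -0.4, -0.5]
grip_width: 0.568
grasp_force: 0.0
```

>>> move_arm(motion=[[[0, 0, -2, 0], [0, 0, -3, 0], [0, 0, -3, 0], [0, 0, -3, 0], [0, 0, 0, 0]]])

```text
clock: 28.2
tcp_pos: [0.5175, -0.1613, 0.2148]
ee_rot: [[0.645, 0.764, 0.006], [0.764, -0.645, -0.001], [0.003, 0.005, -1.0]]
force: [-0.1, -0.3, 0.5]
grip_width: 0.569
grasp_force: 0.0
```

Run:
```python
from h import *
tool(); snap('wrist','w10'); wing('w10'); q=rackpts('w10'); rep(q,'tall',-60,-10,125,142); rep(q,'plate',-80,-46,66,75); rep(q,'block',-160,-70,84,90)
```

```text
tool rack [   1.6 -118. ] z 0.2148 yaw 49.8 F [-0.1 -0.3  0.5] j7 -0.66 w 0.569 t 28.2
w10 1367 z pct [111.6 119.8 121. ]
  rack c -0.7 -120.5 size 55.0 15.6 world axis 53.3
tall 8419 [[-73.2, -45.7, 129.3], [8.1, -34.1, 131.8], [78.3, -22.7, 133.3]]
plate 2369 [[-71.3, -57.9, 71.0], [3.9, -52.1, 72.9], [70.9, -46.3, 74.4]]
block 2582 [[-28.0, -147.4, 86.1], [4.4, -118.2, 88.1], [26.2, -93.5, 89.4]]
```

View pics/w10.png

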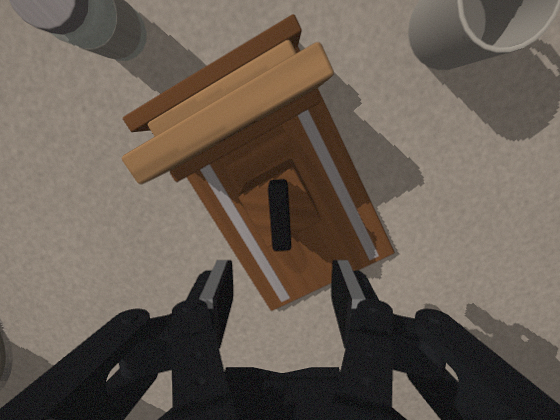

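The wing rests at yaw 53°, exactly 2.8 rad from the backward stop (213.7°), so knob_turn ≈ 2.0. The boards and plate look nested. I move clear and check the stack length.

>>> move_arm(motion=[[[0, 0, -4, 0], [-3.6, 3, 0, 0], [-3.6, 3, 0, 0], [-3.6, 3, 0, 0], [-3.6, 3, 0, 0]]])

```text
clock: 28.75
tcp_pos: [0.5139, -0.35, 0.25]
ee_rot: [[0.645, 0.765, -0.001], [0.765, -0.645, 0.001], [-0.0, -0.002, -1.0]]
force: [1.4, -0.3, 0.7]
grip_width: 0.572
grasp_force: 0.0
```

>>> move_arm(motion=[[[0, 0, 0, 0], [0, 0, 0, 0], [0, 0, 0, 0]]])

```text
clock: 29.05
tcp_pos: [0.5144, -0.347, 0.2502]
ee_rot: [[0.644, 0.765, -0.001], [0.765, -0.644, 0.002], [0.0, -0.002, -1.0]]
force: [0.6, 0.1, 0.6]
grip_width: 0.57
grasp_force: 0.0
```

Run:
```python
from h import *
tool(); snap('top','t11'); snap('side','s11')
wing('t11')
for t in('top0','t11','s11'):
    q=rackpts(t)
    print(t)
    for x0 in(-68,):
        for nm,y0,y1,z0,z1 in(('tall',-60,-10,126,138),('wall+small',-28,30,68,83),('plate',-140,-44,66,77),('block',-230,-80,84,92)):
            r=q[(abs(q[:,0])<60)&(q[:,1]>y0)&(q[:,1]<y1)&(q[:,2]>z0)&(q[:,2]<z1)]
            if len(r)>10: print(nm,len(r),np.round(np.percentile(r[:,1],[1,50,99]),1),np.round(np.median(r[:,2]),1))
im,d,c,s=load('t11'); P=cloud(d,c).reshape(-1,3)
P0=cloud(*load('top0')[1:3]).reshape(-1,3)
for nm,x,y,z0 in(('jar',.496,.064,.1),('mug',.752,-.144,.085),('oil',.756,.174,.15),('toast',.528,.329,.088)):
    f=lambda P:P[(np.hypot(P[:,0]-x,P[:,1]-y)<.07)&(P[:,2]>z0)].mean(0).round(3)
    print(nm,f(P0),f(P))
```

```text
tool rack [  37.2 -300.3] z 0.2502 yaw 49.9 F [0.6 0.1 0.6] j7 -0.32 w 0.57 t 29.05
t11 213 z pct [103.2 119.7 123.7]
  rack c -0.1 -118.6 size 53.9 16.8 world axis 53.3
top0
wall+small 838 [-25.3  -8.1  14.6] 75.5
plate 271 [-126.3 -119.4 -114.2] 72.9
block 406 [-216.5 -181.4 -159.8] 88.3
t11
tall 645 [-44.  -31.8 -20.1] 132.5
wall+small 861 [-20.3  -2.8  14.7] 75.5
plate 168 [-109.5  -53.3  -49.7] 72.7
block 375 [-144.7 -116.4  -91.6] 88.5
s11
tall 405 [-44.4 -28.6 -19.4] 133.6
wall+small 653 [-24.4  -3.1  14.4] 76.5
plate 18 [-138.9 -123.4 -109. ] 72.8
block 169 [-146.1 -107.6  -92.3] 89.5
jar [0.496 0.064 0.115] [0.496 0.064 0.115]
mug [ 0.753 -0.144  0.094] [ 0.753 -0.145  0.094]
oil [0.755 0.174 0.185] [0.755 0.174 0.185]
toast [0.527 0.329 0.095] [0.527 0.329 0.095]
```

The stack reads small board 0 to -20, tall board -20 to -44 and stop face about -44 mm. It is snug, the bystanders haven't moved and the arm is clear, so I hand in.

```bash
python3 -c "
from plant import env
print(env.hand_in())"
```

```text
the job is handed in; nothing more can be done
None
```

I handed the job in: both boards stand snug in the rack, and the wing knob was turned back to its end stop, then forwards until tight. During the push the gripper bumped the knob, turning it about 15° backwards and pressing it down. It now sits about 20 mm down, not the expected 12 mm; I don't know why, and hand-in returned no verdict.

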